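# Shut and lock the glass-topped showcase

## Task

Lock up the little glass showcase on the shop counter: slide its glass lid fully shut, push the spring bolt's button right down, and with it down slide the thumb catch beside it fully home, away from the button, so that the bolt stays down by itself when you let go. It is glass, so push gently and never force a part, and leave the bell, the jar and the carton standing where they are.

Things in the scene. Friction and masses are not known exactly. Their poses are not given: they have to be found in the camera images.
- showcase: Glass display case with brass figures inside, fixed on the table: 300 mm (its x) by 388 mm (its y), aluminium frame top 112 mm above the table. Origin: on the table under the middle of the lid's edge bar at lid value 0; z up. It reaches 28 mm to +y, 360 mm to -y and 150 mm either side in x from there. More than 30 N of push from the robot (all contacts together) on any part damages it.
- lid (a joint): Sliding glass lid (0.9 kg, 3 N friction, stays where left), in m; grows as it opens along the case's -y (starts 55 to 100 mm). Fully shut it meets the hard lip of an adjustable strike plate on the end rail: at a value of 0 to 0.020, unmeasured, different each time. Its leading edge bar (44 mm in y, 284 mm in x, flat top 127 mm above the table) carries the pull handle and the bolt's housing.
- handle_bar (a point): Middle of the top of the lid's pull handle (moves with the lid): a steel bar 80 mm long (case x), 12 mm thick (case y), on two posts, its top 151 mm above the table, 24 mm above the edge bar; 65 mm to the -x side of the edge bar's middle.
- bolt (a joint): Spring bolt, the push button with its pin, in m: 0 = up, 0.012 = at its hard bottom. Spring: 2 N at the top, 6 N at the bottom; springs back up unless the catch holds it, then rests at about 0.0105. Its 8 mm round-ended pin enters a hole in the strike plate that lies right under it when the lid is against the lip, with 1.5 mm to spare in y: with the lid short of that the button stops high.
- button_top (a point): Middle of the top of the steel push button: oblong, 34 mm (case x) by 22 mm (case y); 165 mm above the table when up, 153 mm when down. It stands in a dark housing on the lid's edge bar, 96 mm (x) by 34 mm (y), top 149 mm above the table; 55 mm to the +x side of the edge bar's middle. Moves with lid and button.
- catch (a joint): Thumb catch, a slide in the bolt's housing, in m: 0 = free, 0.009 = home at a hard stop; grows as its tab is pushed along the case's +x, away from the button. About 2 N friction, stays where left (starts 0 to 1 mm). Beyond about 2 mm it passes only while the button is at 0.0105 to 0.012; else its plate meets the bolt's shoulder and stops hard. From about 4 mm on it holds the bolt down.
- tab_face (a point): Top middle of the tab's side that faces the button (the side to push). The steel tab is 8 mm thick (case x), 20 mm wide (case y), top 165 mm above the table; with the button down its upper 12 mm stand clear above it. With the catch free this face is 3 mm beyond the button's +x end: a fingertip holding the button down can slide along +x and push the tab with its side.
- bell: Loose brass hand bell, 62 mm across, 104 mm tall, standing on the table on the +y side of the case. Origin: centre of its underside.
- tin: Loose clear round jar with a steel cap, 64 mm across, 60 mm tall, standing on the table on the +y side of the case. Origin: centre of its underside.
- carton: Loose brown cardboard carton, 75 x 50 x 35 mm, lying on the table on the +y side of the case. Origin: centre of its underside.

How it is judged:
On the way, in this order (a step that is already met when the one before it is completed fails the run):
1. the lid is slid shut (22 mm or less, as far as any setting of its stop can need) (value of joint lid below 0.022 m), for 0.2 s.
2. with the lid shut the button is pressed down, its pin in the strike hole (10 mm or more) (value of joint bolt above 0.01 m and value of joint lid below 0.022 m), for 0.2 s.
3. the catch is slid home over the pressed bolt (7.5 mm or more) (value of joint catch above 0.0075 m and value of joint bolt above 0.009 m), for 0.2 s.
At the end, for the whole second after the job is handed in: The lid is shut at its stop (lid value 22 mm or less with the bolt's pin in the strike hole), the bolt stays down (9 mm or more of its 12 mm) held by the catch, and the catch is home (7.5 mm or more of its 9 mm) (all of step 3 and value of joint lid below 0.022 m); the robot touches nothing.
It fails at once if the robot pushes on the showcase or any of its parts with more than 30 N (contact force between any of the fingers, the arm and showcase above 30 N).
It fails at once if the bell, the jar or the carton is moved by more than 20 mm or tipped (distance of any of bell, tin, carton from where it was at the start of the episode above 0.02 m or angle between any of bell, tin, carton's own z axis and vertical above 0.3 rad).
It also fails if it takes over 45 s, if anything falls off the work surface, if the arm or the gripper's body presses on something with over 40 N, if the wrist force passes 120 N, or if a joint passes its speed limit or range.

## Robot

A 7-joint arm with a two-finger parallel gripper is mounted at the origin on the work surface. World frame = base frame: x ahead of the robot, y to its left, z up, the work surface at z = 0. Lengths are in m, angles in rad, forces in N, time in s.
With the tool pointing down it reaches from about 0.425 to 0.95 m from the base axis. Payload 16.7 kg.
Tool frame: the origin (TCP) lies midway between the tips of the shut fingers; the grasp point (between the pads) lies 19 mm behind it; z points along the fingers, y is the line along which they close (so a half turn about z gives the same grasp; the last joint's range is limited). The gripper opens to 94 mm and grips with 3 to 60 N. Pads are 16 mm wide; open, the fingers measure 119 mm over their backs; the gripper's body (75 mm by 177 mm) begins 78 mm behind the grasp point.
Start: joints at [1.05, 0.426, 0.074, 1.606, -0.034, 1.111, -0.067], TCP at [0.245, -0.629, 0.205] pointing down, gripper open.
Joint ranges: [-2.85, 2.85], [-0.5, 2.14], [-1.23, 1.37], [0.21, 2.46], [-1.02, 4.16], [0.16, 2.05], [-2.73, 2.73]. Speed limits (rad/s): [1.89, 1.89, 2.39, 2.39, 3.01, 3.01, 3.01].

## Interface

Orientations are given as a unit quaternion [x, y, z, w].
In Python, from plant import env, camera, workorder gives the robot as it stands.
- The arm moves only by the shell command python3 -m handwheel 'ROWS' [FORCE]. ROWS is JSON, a list of rows, each a list of 3 entries, a list of its own where there are three numbers: the shift along the tool's x, y, z in cm, then the turn about the tool's z in rad, then the opening, from 0 (shut) to 1 (fully open). A call has 1 to 8 rows; each row shifts and turns the commanded pose from where the row before left it, along the tool's axes as they then stand; what a row does not reach is not made up. A row lasts 1/8 s, in which the tool goes at most 62.5 mm and 10.7 degrees, less where a joint would pass 70% of its speed; a pose out of reach is approached as far as the arm can. A call with a gripper value outside its range is refused whole. The fingers move at their own pace and stop on an object; FORCE is the grip in N (left out, the last holds). Time passes only in rows, so rows that do not move let the fingers close. It gives the time, the measured TCP pose, the force, the opening and the grip force at its end, in the units of the state.
- env.sense(): the state, without advancing time (a new reading comes with each control period).
- camera(name): name is "scene" or "top" or "wrist"; returns a dict with "image" (480x640x3 uint8, blue, green, red), "fx", "fy", "cx", "cy" (pixels), "R" (3x3) and "t" (3): a world point X has camera coordinates R X + t. Camera axes: x right, y down, z forward; pixel columns grow to the right and rows downward; lengths in m; the calibration is good to about 2 mm. A picture is of the moment at which its call begins. There is no depth.
- workorder.sign_off(): hands the job in; it is judged then, once.
The state is a dict: "time_s": time; "joint_pos": joint angles; "qvel": joint speeds; "joint_efforts": joint torques, N m; "ee_pos": TCP position; "tcp_rot": TCP orientation; "ft_force": force on the tool from outside, world axes, zero at the start; "torque": the same for the moment, N m; "width": opening from 0.0 (shut) to 1.0 (fully open); "gripper_force": force on a finger pad.
Only numpy, scipy, OpenCV 4.12 (cv2) and the standard library are available. Lean on these libraries where they do the work, as an engineer would, in place of code of your own. Each camera call takes 0.05 s, during which the arm holds its last target. There are 200 camera calls.

## Working session

There is one attempt and no reset: what is moved stays moved. The work goes in short steps, Python scripts to look and compute and a shell command to move; the robot and the scene stay as the last step left them, time stands still between calls to the robot, and variables do not carry over. Pictures are saved under pics/ and viewed, at most 10 in all, crops included, and the job is handed in when it is done.

```bash
mkdir -p pics; ls; python3 - <<'E'
from plant import env,camera
import cv2,numpy as np
s=env.sense()
for k in("time_s","ee_pos","tcp_rot","ft_force","width"):print(k,s[k])
for n in("scene","top"):
    c=camera(n);cv2.imwrite(f"pics/{n}0.png",c["image"]);print(n,c["fx"],c["fy"],c["cx"],c["cy"],np.round(c["R"],4).tolist(),np.round(c["t"],4).tolist())
E
```

```text
pics
time_s 0.0
ee_pos [ 0.24500576 -0.62848664  0.20478853]
tcp_rot [ 9.82778788e-01  1.84784862e-01 -1.54637591e-04 -6.21154008e-04]
ft_force [-0.26949267  0.72334826 -0.03658225]
width 0.9980721765052416
scene 532.067452827393 532.067452827393 321.86329436911683 241.119271796424 [[0.5546, 0.832, 0.0108], [0.5876, -0.3824, -0.7131], [-0.5892, 0.4018, -0.701]] [-0.4263, -0.2187, 1.0704]
top 516.6661647474132 516.6661647474132 309.1878114924092 237.452807689719 [[0.0266, -0.9986, -0.0459], [-0.9962, -0.0227, -0.0839], [0.0827, 0.0479, -0.9954]] [0.1504, 0.5979, 0.7834]
```

View pics/scene0.png

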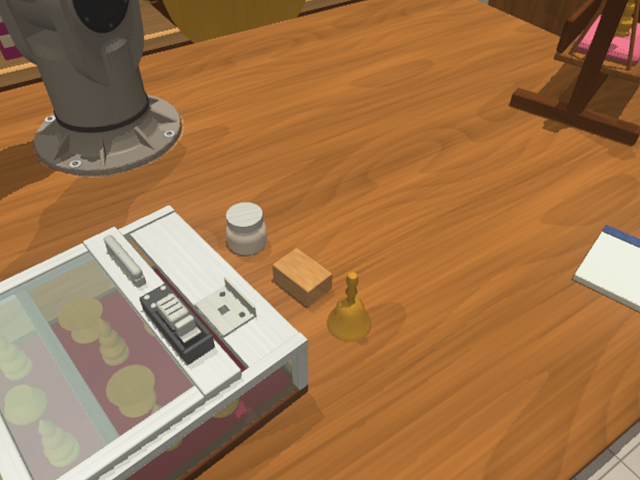

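View pics/top0.png

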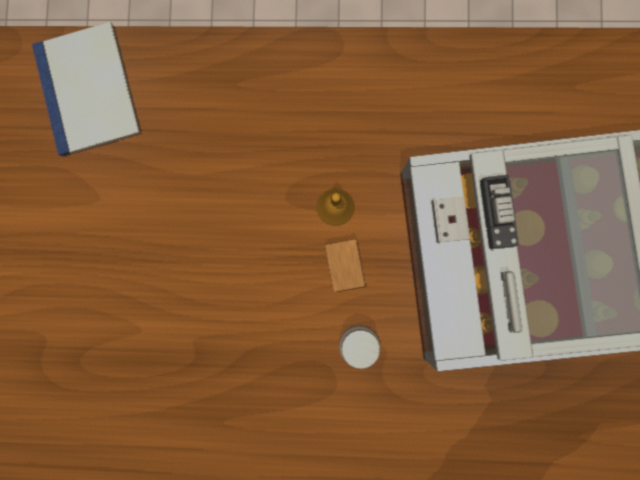

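The top view shows the case at right with its +y to image left and +x up. The housing is near (500,212), the handle near (513,300), the strike plate near (451,220). The loose objects are at x≈330-360 px, clear of the lid. I'll enlarge it to pick points.

```bash
python3 - <<'E'
import cv2,numpy as np
t=cv2.imread("pics/top0.png")[140:380,395:545];s=cv2.imread("pics/scene0.png")[200:400,80:310]
a=cv2.resize(t,None,fx=2.5,fy=2.5,interpolation=cv2.INTER_CUBIC)
b=cv2.resize(s,(424,369),interpolation=cv2.INTER_CUBIC)
o=np.zeros((600,800,3),np.uint8);o[:,:375]=a;o[:369,376:800]=b
cv2.imwrite("pics/crop0.png",o)
E
```

```text
(no output)
```

View pics/crop0.png

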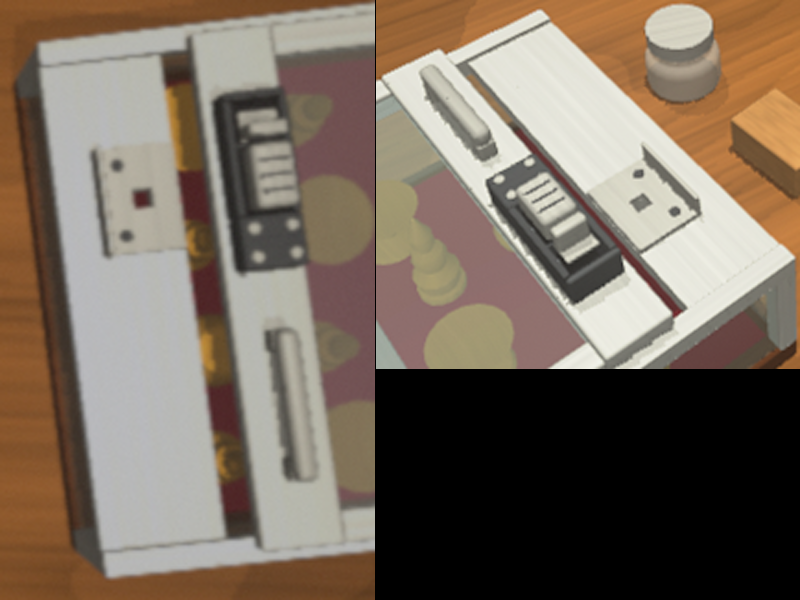

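```bash
cat > h.py <<'E'
import numpy as np
from plant import env,camera
def ray(c,uv,z):
    d=c["R"].T@np.array([(uv[0]-c["cx"])/c["fx"],(uv[1]-c["cy"])/c["fy"],1]);o=-c["R"].T@c["t"]
    return o+d*(z-o[2])/d[2]
def crop(u,v):return(395+u/2.5,140+v/2.5)
E
python3 - <<'E'
from h import *
c=camera("top");s=camera("scene")
P={k:ray(c,crop(*uv),z) for k,(uv,z) in dict(cA=((39,47),.112),cB=((106,577),.112),btn=((272,175),.165),hnd=((298,404),.151),hole=((142,199),.113),barA=((188,37),.127),barB=((259,547),.127)).items()}
sc=lambda u,v:(80+(u-376)*230/424,200+v*200/369)
P["btn_s"]=ray(s,sc(551,205),.165);P["hnd_s"]=ray(s,sc(456,103),.151)
for k,v in P.items():print(k,v.round(4))
d=P["cA"]-P["cB"];L=np.hypot(*d[:2]);ex=d[:2]/L;ey=np.array([-ex[1],ex[0]])
print("len",L,"ang",np.arctan2(ex[1],ex[0]))
O=(P["cA"]+P["cB"])[:2]/2-.028*ey;print("O",O,"dir hnd-btn",(lambda q:(np.arctan2(q[1],q[0]),np.hypot(*q)))((P["btn"]-P["hnd"])[:2]))
for k,v in P.items():print(k,(ex@(v[:2]-O)).round(4),(ey@(v[:2]-O)).round(4))
E
```

```text
cA [0.702  0.0205 0.112 ]
cB [ 0.4086 -0.0188  0.112 ]
btn [ 0.6239 -0.0917  0.165 ]
hnd [ 0.5065 -0.109   0.151 ]
hole [ 0.6165 -0.0372  0.113 ]
barA [ 0.7052 -0.0588  0.127 ]
barB [ 0.4295 -0.0964  0.127 ]
btn_s [ 0.6338 -0.0929  0.165 ]
hnd_s [ 0.5136 -0.1091  0.151 ]
len 0.2960269504749909 ang 0.13312384041414832
O [ 0.55899906 -0.02693356] dir hnd-btn (np.float64(0.14599061832261792), np.float64(0.11870717647233014))
cA 0.148 0.028
cB -0.148 0.028
btn 0.0557 -0.0728
hnd -0.0629 -0.0744
hole 0.0556 -0.0178
barA 0.1407 -0.051
barB -0.1376 -0.0516
btn_s 0.0654 -0.0753
hnd_s -0.0559 -0.0754
```

The top view fits well: the bar's depth, handle offset and button offset all match the given sizes. Lid is ≈73 mm, the strike hole is at y ≈ -18 mm, and case yaw is ≈ 0.135 rad. I'll move behind the handle with the fingers shut.

```bash
python3 -m handwheel '[[[2,-1.6,0],0,0],[[4.6,-3.7,0],0,0],[[4.6,-3.7,0],0,0],[[4.6,-3.7,0],0,0],[[4.6,-3.7,0],0,0],[[4.6,-3.7,0],0,0],[[4.6,-3.7,0],0,0],[[4.6,-3.7,0],0,0]]' 20
python3 -m handwheel '[[[4.6,-3.7,0],0,0],[[2,-2,0],0,0],[[0,0,0],0.12,0],[[0,0,0],0.12,0],[[0,0,0],0,0],[[0,0,0],0,0]]'
python3 - <<'E'
from h import *
from scipy.spatial.transform import Rotation as R
s=env.sense();M=R.from_quat(s["tcp_rot"]).as_matrix();print(M[:2,0],s["ee_pos"])
print("to pre",M.T@(np.array([.512,-.154,.205])-s["ee_pos"])*100)
E
```

```text
time_s: 1.2
ee_pos: [0.4646, -0.2467, 0.2057]
tcp_rot: [0.983, 0.185, 0.0, 0.0]
ft_force: [1.9, -1.0, 0.2]
width: 0.182
gripper_force: 0.0
time_s: 1.95
ee_pos: [0.5047, -0.1713, 0.2055]
tcp_rot: [0.998, 0.067, -0.0, -0.0]
ft_force: [-0.4, 0.3, 0.5]
width: 0.008
gripper_force: 0.0
[0.99096658 0.13410906] [ 0.50467708 -0.17134827  0.20548408]
to pre [ 0.95833364 -1.62094646  0.04845506]
```

```bash
python3 -m handwheel '[[[1,-1,0],0,0],[[0,0,3],0,0],[[0,0,2.5],0,0],[[0,0,1],0,0],[[0,0,0],0,0],[[0,0,0],0,0]]'
python3 - <<'E'
from h import *
import cv2
a=camera("scene")["image"][130:350,60:300];b=camera("wrist")["image"]
c=camera("top");t=c["image"][140:380,395:565]
o=np.zeros((600,800,3),np.uint8);o[:300,:400]=cv2.resize(b,(400,300));o[300:,:327]=cv2.resize(a,(327,300));o[:565,400:800]=cv2.resize(t,(400,565))
cv2.imwrite("pics/c1.png",o)
E
```

```text
time_s: 2.7
ee_pos: [0.514, -0.1601, 0.1414]
tcp_rot: [0.998, 0.066, 0.001, 0.0]
ft_force: [-0.1, -0.2, 0.4]
width: 0.004
gripper_force: 0.0
```

View pics/c1.png

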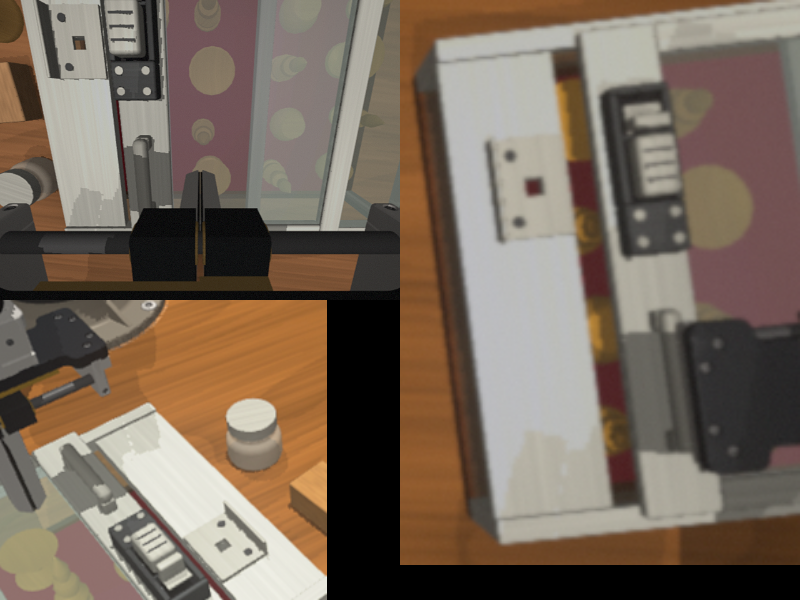

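The shut fingertips sit behind the handle at bar height, with a clear gap. I'll push along tool -y.

```bash
python3 -m handwheel '[[[0,-1,0],0,0],[[0,-1,0],0,0],[[0,-0.5,0],0,0],[[0,-0.4,0],0,0],[[0,-0.4,0],0,0],[[0,-0.4,0],0,0],[[0,-0.4,0],0,0],[[0,-0.4,0],0,0]]'
python3 -m handwheel '[[[0,-0.4,0],0,0],[[0,-0.4,0],0,0],[[0,-0.4,0],0,0],[[0,-0.4,0],0,0],[[0,0,0],0,0]]'
python3 - <<'E'
from h import *
import cv2
c=camera("top");cv2.imwrite("pics/t2.png",cv2.resize(c["image"][140:380,395:565],(400,565)))
E
```

```text
time_s: 3.85
ee_pos: [0.5074, -0.1154, 0.1405]
tcp_rot: [0.998, 0.066, -0.0, 0.0]
ft_force: [0.4, -2.7, 0.4]
width: 0.005
gripper_force: 1.7
time_s: 4.47
ee_pos: [0.5053, -0.099, 0.1405]
tcp_rot: [0.998, 0.066, -0.0, -0.0]
ft_force: [0.9, 0.8, -0.0]
width: 0.005
gripper_force: 0.0
```

View pics/t2.png

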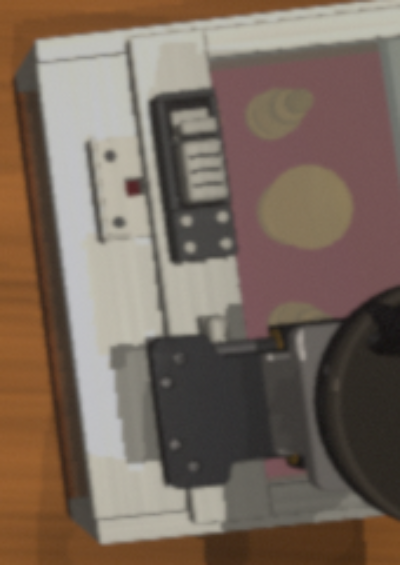

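Lid is now about 46 mm open (edge bar's leading edge at crop x≈130, was 178); about 28 mm remain. I'll slow down towards the lip.

```bash
python3 -m handwheel '[[[0,-0.4,0],0,0],[[0,-0.4,0],0,0],[[0,-0.4,0],0,0],[[0,-0.4,0],0,0],[[0,-0.3,0],0,0],[[0,-0.2,0],0,0]]'
python3 -m handwheel '[[[0,-0.1,0],0,0],[[0,-0.1,0],0,0]]'
python3 -m handwheel '[[[0,-0.1,0],0,0],[[0,-0.1,0],0,0]]'
python3 -m handwheel '[[[0,-0.1,0],0,0],[[0,-0.1,0],0,0]]'
```

```text
time_s: 5.28
ee_pos: [0.5025, -0.0786, 0.1405]
tcp_rot: [0.998, 0.066, -0.0, -0.0]
ft_force: [0.2, -2.9, -0.5]
width: 0.003
gripper_force: 1.6
time_s: 5.52
ee_pos: [0.5023, -0.0768, 0.1405]
tcp_rot: [0.998, 0.066, -0.0, -0.0]
ft_force: [0.8, -3.0, -0.6]
width: 0.007
gripper_force: 1.5
time_s: 5.78
ee_pos: [0.502, -0.0748, 0.1405]
tcp_rot: [0.998, 0.066, -0.0, -0.0]
ft_force: [0.4, -3.3, -0.8]
width: 0.008
gripper_force: 1.5
time_s: 6.02
ee_pos: [0.5017, -0.0728, 0.1405]
tcp_rot: [0.998, 0.066, -0.0, -0.0]
ft_force: [-0.3, -2.9, -2.1]
width: 0.005
gripper_force: 1.5
```

```bash
python3 -m handwheel '[[[0,-0.1,0],0,0],[[0,-0.1,0],0,0]]'|grep -E 'ee_pos|ft'
python3 -m handwheel '[[[0,-0.1,0],0,0],[[0,0,0],0,0]]'|grep -E 'ee_pos|ft'
python3 -m handwheel '[[[0,-0.1,0],0,0],[[0,0,0],0,0]]'|grep -E 'ee_pos|ft'
```

```text
ee_pos: [0.5016, -0.0719, 0.1406]
ft_force: [1.3, -12.4, -1.6]
ee_pos: [0.5016, -0.0718, 0.1406]
ft_force: [2.0, -14.8, -2.2]
ee_pos: [0.5016, -0.0717, 0.1406]
ft_force: [2.9, -18.5, -2.5]
```

The lid is against the lip: force rises while position stays put. I'll back off, rise and re-measure.

```bash
python3 -m handwheel '[[[0,0.6,0],0,0],[[0,2,0],0,0],[[0,0,-2],0,0],[[0,0,-4],0,0],[[0,2,0],0,0],[[0,0,0],0,0]]'
python3 - <<'E'
from h import *
import cv2
c=camera("top");w=camera("wrist");cv2.imwrite("pics/w3full.png",w["image"])
o=np.zeros((600,800,3),np.uint8);o[:,:375]=cv2.resize(c["image"][140:380,395:545],None,fx=2.5,fy=2.5,interpolation=cv2.INTER_CUBIC)
o[:319,375:]=cv2.resize(w["image"],(425,319));cv2.imwrite("pics/c3.png",o)
np.savez("w3.npz",**{k:w[k] for k in("fx","fy","cx","cy","R","t")})
E
```

```text
time_s: 7.52
ee_pos: [0.5074, -0.1151, 0.2007]
tcp_rot: [0.998, 0.065, 0.0, -0.0]
ft_force: [-0.6, 0.2, -0.7]
width: 0.007
gripper_force: 0.0
```

View pics/c3.png

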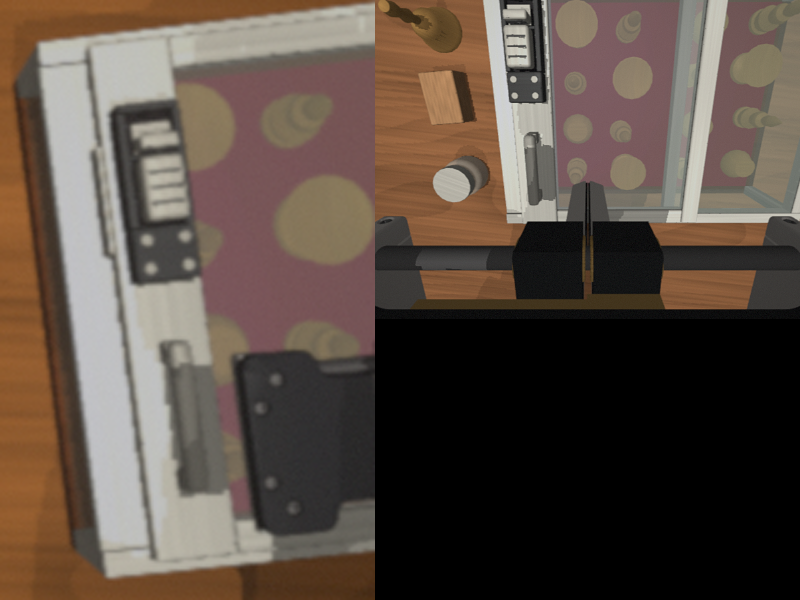

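View pics/w3full.png

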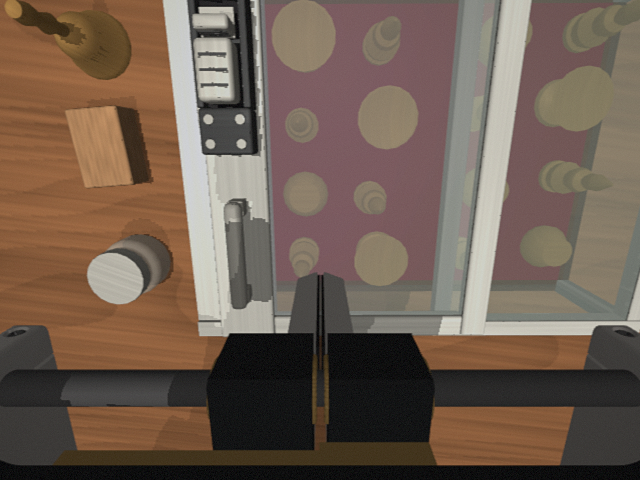

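The wrist view shows the button's top centred near (216,69) and the tab's top near (211,20). The top crop shows the button near (163,187) and the bar's leading edge at about x=92-155.

```bash
python3 - <<'E'
from h import *
from scipy.spatial.transform import Rotation as R
c=camera("top");w=np.load("w3.npz")
b=ray(c,crop(163,187),.165);bw=ray(w,(216,69),.165);tw=ray(w,(211,20),.165);h=ray(w,(236,253),.151);tt=ray(c,crop(152,131),.165);bl=ray(c,crop(123,292),.127)
O=np.array([.559,-.0269]);a=.134;ex=np.array([np.cos(a),np.sin(a)]);ey=np.array([-ex[1],ex[0]])
for n,v in dict(b=b,bw=bw,tw=tw,tt=tt,h=h,bl=bl,tcp_push=np.array([.5016,-.0718])).items():print(n,v.round(4),(ex@(v[:2]-O)).round(4),(ey@(v[:2]-O)).round(4))
s=env.sense();M=R.from_quat(s["tcp_rot"]).as_matrix()
t=np.r_[O+.055*ex-.0185*ey,.190];print(t,"move",M.T@(t-s["ee_pos"])*100)
E
```

```text
b [ 0.6165 -0.0362  0.165 ] 0.0558 -0.0169
bw [ 0.6161 -0.0399  0.165 ] 0.0549 -0.0205
tw [ 0.6404 -0.036   0.165 ] 0.0795 -0.0199
tt [ 0.6457 -0.0305  0.165 ] 0.0855 -0.0152
h [ 0.5021 -0.0553  0.151 ] -0.0602 -0.0205
bl [ 0.5636 -0.0241  0.127 ] 0.005 0.0022
tcp_push [ 0.5016 -0.0718] -0.0629 -0.0368
[ 0.61597854 -0.03788619  0.19      ] move [11.79968976 -6.06898845  1.00577051]
```

Estimates agree at y ≈ -0.0185, x ≈ 0.055. Moving above the button.

```bash
python3 -m handwheel '[[[4,-2,0],0,0],[[4,-2,0],0,0],[[3.8,-2.1,0],0,0],[[0,0,1],0,0],[[0,0,1],0,0],[[0,0,0.6],0,0],[[0,0,0],0,0]]'
python3 -m handwheel '[[[0,0,0.2],0,0],[[0,0,0.2],0,0],[[0,0,0.2],0,0],[[0,0,0.2],0,0]]'
```

```text
time_s: 8.55
ee_pos: [0.6156, -0.0391, 0.1742]
tcp_rot: [0.998, 0.065, -0.0, 0.0]
ft_force: [-0.1, -0.3, 0.1]
width: 0.007
gripper_force: 0.0
time_s: 9.05
ee_pos: [0.6163, -0.0385, 0.1664]
tcp_rot: [0.998, 0.066, 0.0, -0.0]
ft_force: [-0.3, -1.3, -0.2]
width: 0.004
gripper_force: 0.0
```

```bash
python3 -m handwheel '[[[0,0,0.2],0,0],[[0,0,0.2],0,0]]'|grep -E 'ee_pos|ft'
python3 -m handwheel '[[[0,0,0.2],0,0],[[0,0,0.2],0,0]]'|grep -E 'ee_pos|ft'
python3 -m handwheel '[[[0,0,0.2],0,0],[[0,0,0.1],0,0]]'|grep -E 'ee_pos|ft'
```

```text
ee_pos: [0.6163, -0.0385, 0.1625]
ft_force: [-0.5, -0.2, 2.9]
ee_pos: [0.6163, -0.0385, 0.1585]
ft_force: [-1.0, 1.0, 2.9]
ee_pos: [0.6163, -0.0385, 0.1555]
ft_force: [-1.2, -0.4, 3.6]
```

```bash
python3 -m handwheel '[[[0,0,0.1],0,0],[[0,0,0.1],0,0]]'|grep -E 'ee_pos|ft'
python3 -m handwheel '[[[0,0,0.1],0,0],[[0,0,0],0,0]]'|grep -E 'ee_pos|ft'
python3 -m handwheel '[[[0,0,0.1],0,0],[[0,0,0],0,0]]'|grep -E 'ee_pos|ft'
```

```text
ee_pos: [0.6163, -0.0385, 0.1536]
ft_force: [-1.1, 0.2, 5.5]
ee_pos: [0.6164, -0.0386, 0.1532]
ft_force: [-3.9, 0.7, 12.1]
ee_pos: [0.6166, -0.0385, 0.153]
ft_force: [-8.3, -0.0, 22.9]
```

Hard bottom reached at z=0.153. I'll ease off 1 mm, then slide +x.

```bash
python3 -m handwheel '[[[0,0,-0.1],0,0],[[0,0,0],0,0]]'|grep -E 'ee_pos|ft'
python3 -m handwheel '[[[0.2,0,0],0,0],[[0.2,0,0],0,0]]'|grep -E 'ee_pos|ft'
python3 -m handwheel '[[[0.2,0,0],0,0],[[0.2,0,0],0,0]]'|grep -E 'ee_pos|ft'
```

```text
ee_pos: [0.6164, -0.0385, 0.1531]
ft_force: [-3.8, -0.1, 13.2]
ee_pos: [0.6186, -0.0384, 0.153]
ft_force: [-14.7, -2.1, 20.2]
ee_pos: [0.6227, -0.0381, 0.153]
ft_force: [-14.5, -2.2, 20.0]
```

```bash
python3 -m handwheel '[[[0,0,-0.1],0,0],[[0,0,0],0,0]]'|grep -E 'ee_pos|ft'
python3 -m handwheel '[[[0.15,0,0],0,0],[[0.15,0,0],0,0]]'|grep -E 'ee_pos|ft'
```

```text
ee_pos: [0.6237, -0.0378, 0.1535]
ft_force: [-3.9, -1.5, 5.3]
ee_pos: [0.6267, -0.0373, 0.1534]
ft_force: [-4.4, -0.6, 5.4]
```

```bash
python3 -m handwheel '[[[0.15,0,0],0,0],[[0.15,0,0],0,0]]'|grep -E 'ee_pos|ft'
python3 -m handwheel '[[[0.15,0,0],0,0],[[0.15,0,0],0,0]]'|grep -E 'ee_pos|ft'
```

```text
ee_pos: [0.6294, -0.0369, 0.1533]
ft_force: [-6.8, -2.2, 7.6]
ee_pos: [0.6323, -0.0366, 0.1533]
ft_force: [-5.5, -0.6, 5.9]
```

```bash
python3 -m handwheel '[[[0.15,0,0],0,0],[[0.15,0,0],0,0]]'|grep -E 'ee_pos|ft'
python3 -m handwheel '[[[0.1,0,0],0,0],[[0.1,0,0],0,0]]'|grep -E 'ee_pos|ft'
python3 -m handwheel '[[[0.1,0,0],0,0],[[0,0,0],0,0]]'|grep -E 'ee_pos|ft'
```

```text
ee_pos: [0.6352, -0.0361, 0.1533]
ft_force: [-5.8, -0.7, 6.6]
ee_pos: [0.6371, -0.0359, 0.1533]
ft_force: [-9.7, -1.0, 7.4]
ee_pos: [0.6373, -0.0359, 0.1532]
ft_force: [-11.6, -1.1, 11.6]
```

Hard stop reached after ≈21 mm of travel, as expected (3 mm gap + 9 mm catch, plus the finger offset). Releasing.

```bash
python3 -m handwheel '[[[0,0,-0.05],0,0],[[-0.3,0,0],0,0],[[0,0,-0.3],0,0],[[0,0,-0.5],0,0],[[0,0,-3],0,0],[[0,4,-2],0,0],[[-4,4,0],0,0],[[-4,4,0],0,0]]'
python3 -m handwheel '[[[0,4,0],0,0],[[0,0,0],0,0],[[0,0,0],0,0]]'
python3 - <<'E'
from h import *
import cv2
c=camera("top");s=camera("scene")
o=np.zeros((600,800,3),np.uint8);o[:,:375]=cv2.resize(c["image"][140:260,415:490],(375,600),interpolation=cv2.INTER_CUBIC)
o[:425,375:]=cv2.resize(s["image"][260:370,130:240],(425,425),interpolation=cv2.INTER_CUBIC);cv2.imwrite("pics/c4.png",o)
E
```

```text
time_s: 14.05
ee_pos: [0.5716, -0.1665, 0.2122]
tcp_rot: [0.998, 0.066, 0.0, -0.0]
ft_force: [0.5, -1.6, 0.0]
width: 0.009
gripper_force: 0.0
time_s: 14.42
ee_pos: [0.5779, -0.2044, 0.212]
tcp_rot: [0.998, 0.066, -0.0, -0.0]
ft_force: [-0.2, 0.1, 0.5]
width: 0.007
gripper_force: 0.0
```

View pics/c4.png

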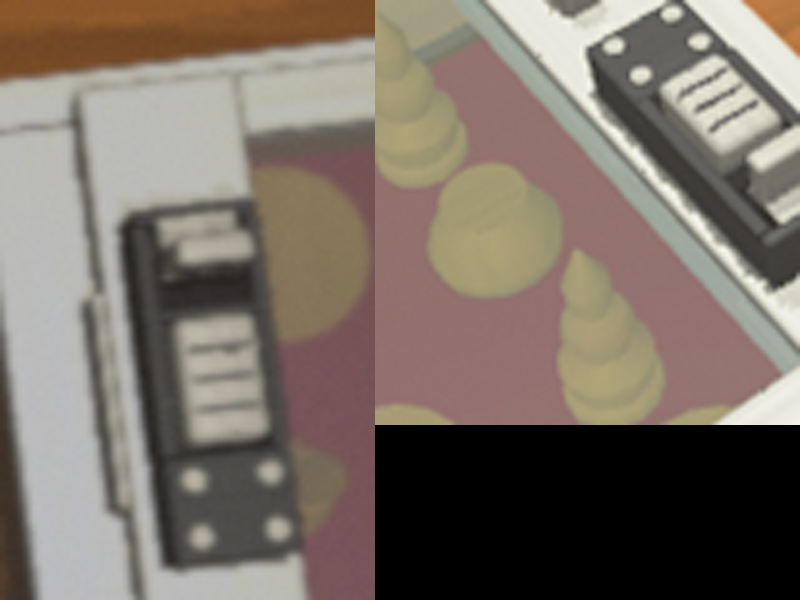

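The button sits low in the housing at about (220,380), and the tab stands about 9 mm farther off near (215,250). The lid is at the lip, with the robot clear. Handing in.

```bash
python3 -c "
from plant import workorder
print(workorder.sign_off())"
```

```text
the job is handed in; nothing more can be done
None
```

The showcase is locked and handed in at about 14 s: the lid is shut against its lip, the bolt is down and held by the catch, which is fully home, and the robot stands clear; I never drove the arm near the bell, jar or carton, and sign-off returned no verdict.

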